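Unlock the parts case: safety tab first, then the latch

ROBOT

A 6-joint arm with a two-finger parallel gripper is mounted at the origin on the work surface. World frame = base frame: x ahead of the robot, y to its left, z up, the work surface at z = 0. Lengths are in m, angles in degrees, forces in N, time in s.
With the tool pointing down it reaches from about 0.4 to 0.825 m from the base axis. Payload 7 kg.
Tool frame: the origin (TCP) lies midway between the tips of the shut fingers; the grasp point (between the pads) lies r.grip_depth behind it (r.grip_depth is the distance from the TCP to the grasp point, in m); z points along the fingers, y is the line along which they close (so a half turn about z gives the same grasp; the last joint's range is limited). The gripper opens to 88 mm and grips with 3 to 60 N. Pads are 19 mm wide; open, the fingers measure 130 mm over their backs; the gripper's body (78 mm by 193 mm) begins 47 mm behind the grasp point.
Start: joints at [85.949, 20.546, 0.682, 0, -70.136, -16.507], TCP at [0.237, 0.632, 0.193] pointing down, gripper open.
Joint ranges: [-176.03, 176.03], [-82.01, 121.73], [-58.28, 71.71], [-173.87, 95.51], [-174.79, -0.11], [-173.66, 173.66]. Speed limits (degrees/s): [136.94, 136.94, 172.46, 180, 180, 180].

INTERFACE

Orientations are given as [roll, pitch, yaw] about the fixed x, y, z axes, in that order (R = Rz(yaw) Ry(pitch) Rx(roll)).
In Python, from plant import r gives the robot as it stands.
- The arm moves only by the shell command python3 -m pendant FILE [OPENING] [FORCE], which reads ROWS from the file FILE. ROWS is a JSON object whose key "deltas" holds a list of rows, 1 to 12 of them, each of 6 numbers: dx, dy, dz in m, then a rotation vector rx, ry, rz in degrees; each row is the pose to reach, as a shift and turn from the pose commanded when the command began, along the tool's axes at that moment; what a row does not reach only later rows make up. A row lasts 1/12 s, in which the tool goes at most 0.0417 m and 7.16 degrees, less where a joint would pass 70% of its speed; a pose out of reach is approached as far as the arm can. OPENING is the finger opening in m, set as the command begins (- or left out keeps the last). The fingers move at their own pace and stop on an object; FORCE is the grip in N (left out, the last holds). Time passes only in rows, so rows that do not move let the fingers close. It prints the time, the measured TCP pose, the force, the opening and the grip force at its end. Input that does not fit is refused with a message, and nothing moves.
- r.get_state(): the state, without advancing time (a new reading comes with each control period).
- r.capture(name): name is "scene" or "top" or "wrist"; returns a dict with "frame" (384x512x3 uint8, red, green, blue), "z_map" (384x512 float32, m along the optical axis (not along the pixel's ray), 0 where there is no reading), "fx", "fy", "cx", "cy" (pixels), "cam_to_world" (4x4, takes a point from camera to world coordinates). Camera axes: x right, y down, z forward; pixel columns grow to the right and rows downward; lengths in m; the calibration is good to about 2 mm. A picture is of the moment at which its call begins.
- r.close_job(): hands the job in; it is judged then, once.
The state is a dict: "time_s": time; "joints": joint angles; "qd": joint speeds; "joint_torque": joint torques, N m; "tcp_pos": TCP position; "eef_rot": TCP orientation; "contact_force": force on the tool from outside, world axes, zero at the start; "moment": the same for the moment, N m; "gripper_width": finger opening in m; "gripper_force": force on a finger pad.
Only numpy, scipy, OpenCV 4.12 (cv2) and the standard library are available. Lean on these libraries where they do the work, as an engineer would, in place of code of your own. Each camera call takes 0.05 s, during which the arm holds its last target. There are 200 camera calls.

TASK

Unlatch the grey parts case: gently push its sliding safety tab in towards the latch until you feel it come up against its stop, then lift the latch's handle until the latch stands upright, and leave it so. Never force the tab or the latch, and leave the things on and around the case where they are.

Things in the scene. Friction and masses are not known exactly. Their poses are not given: they have to be found in the camera images.
- case: Grey plastic parts case, fixed to the table, 200 (x) x 300 (y) x 75 mm (z); its lid is never opened. Origin: centre of its underside; x towards its far side, y along its length, z up; the lid's top is at z = 75 mm, its front face at x = -100 mm. In its frame the latch's hinge axis is the line x = -40, z = 85 mm along y.
- latch: Aluminium main latch on the lid: hollow cover 55 mm long, 60 mm wide, 12 mm above the hinge axis, with a handle bar towards -x. Origin: mid-width on the hinge axis, 10 mm above the lid; axes as the case's when flat. Swings up about +y, 0 (flat) to 1.6 rad; upright is 1.57. Hinge friction 0.2 N m holds it where left. Until the tab is released it lifts only 2 degrees and then is blocked.
- handle (a point): Grip point in the middle of the latch's handle bar, 92 mm from the hinge axis and level with it when flat. The bar is 12 mm wide (y), 14 mm tall, reaching from 48 to 110 mm from the hinge, the last 50 mm beyond the case's front: pinch it across y from above. A free latch resists with 2 to 6 N here; about 7 N more, when blocked, breaks the catch.
- tab: Steel safety tab on the lid, beside the latch on its +y side: an upright nub 26 (x) x 10 (y) mm, from 4 to 26 mm above the lid, with a tongue into the latch's cover. Origin: at lid height under the nub's middle; axes as the case's. Slides along the case's -y, towards the latch, with 3 N of friction, between rails 5 mm high; stays where left. 60 mm of clear lid on the nub's outer (+y) side.
- nub (a point): Point on the outer (+y) face of the tab's nub, 17 mm above the lid: push here towards -y. The tab ends at a firm stop hidden in the latch, set differently on each case: 6 to 25 mm from where the tab starts, not visible. Only in the last 2 mm is the latch free. Stop by feel: the force then climbs steeply above the sliding friction; over 15 N between tab and latch breaks the catch.
- drive: Bystander, leave alone: flat metal notebook drive 70 x 100 x 9 mm, loose on the rear half of the lid. Origin: centre of its underside.
- tape_roll: Bystander, leave alone: black roll 60 mm across, 18 mm tall, loose on the lid at its -y end. Origin: centre of its underside.
- heatsink: Bystander, leave alone: finned aluminium heatsink 50 x 40 x 24 mm, loose on the rear half of the lid at its +y end. Origin: centre of its underside.
- flux_bottle: Bystander, leave alone: white bottle 36 mm across, 100 mm tall, on the table to the left. Origin: centre of its underside.
- multimeter: Bystander, leave alone: black multimeter 150 x 75 x 35 mm, on the table to the right. Origin: centre of its underside.
- screw_tray: Bystander, leave alone: clear screw tray 90 x 130 x 25 mm, on the table to the right. Origin: centre of its underside.
- fan: Bystander, leave alone: black cooling fan 70 x 70 x 12 mm, on the table to the left. Origin: centre of its underside.

How it is judged (in metres and radians):
On the way, in this order (a step that is already met when the one before it is completed fails the run):
1. the safety tab is pushed in while the latch is still down (distance of tab from where it was at the start of the episode above 0.0035 m and angle between latch's own z axis and vertical below 0.1 rad), for 0.2 s.
2. the latch stands up (angle between latch's own z axis and vertical above 1.25 rad), for 0.2 s.
At the end, for the whole second after the job is handed in: The latch stands upright (more than 72 degrees up from flat) and is at rest, released (angle between latch's own z axis and vertical above 1.25 rad and angular speed of latch below 0.1 rad/s); the robot touches nothing.
It fails at once if the tab and the latch's inner parts are forced against each other with more than 15 N (contact force between tab and latch above 15 N).
It fails at once if a thing on or around the case is shifted by more than 30 mm (distance of any of drive, tape_roll, heatsink, flux_bottle, multimeter, screw_tray, fan from where it was at the start of the episode above 0.03 m).
It also fails if it takes over 70 s, if anything falls off the work surface, if the arm or the gripper's body presses on something with over 40 N, if the wrist force passes 120 N, or if a joint passes its speed limit or range.

## Working session

There is one attempt and no reset: what is moved stays moved. The work goes in short steps, Python scripts to look and compute and a shell command to move; the robot and the scene stay as the last step left them, time stands still between calls to the robot, and variables do not carry over. Pictures are saved under pics/ and viewed, at most 10 in all, crops included, and the job is handed in when it is done.

```bash
ls; mkdir -p pics
python3 - <<'E'
from plant import r
import cv2,numpy as np
np.set_printoptions(precision=4,suppress=True)
for n in("scene","top"):
    c=r.capture(n); cv2.imwrite(f"pics/{n}0.png",c["frame"][:,:,::-1]); np.savez(f"{n}0.npz",**c)
    print(n,c["fx"],c["cx"],c["cy"],c["cam_to_world"])
s=r.get_state(); print(s,r.grip_depth)
E
```

```text
pics
scene 423.247465303278 255.21960626095304 191.48202140224618 [[ 0.5059  0.6662 -0.548   1.339 ]
 [ 0.8626 -0.3883  0.3242 -0.4737]
 [ 0.0032 -0.6367 -0.7711  1.1873]
 [ 0.      0.      0.      1.    ]]
top 357.7840413540407 254.5480343531489 189.86438387024796 [[-0.0127 -0.9866  0.1626  0.4159]
 [-0.9998  0.0106 -0.0138 -0.0066]
 [ 0.0118 -0.1628 -0.9866  1.0369]
 [ 0.      0.      0.      1.    ]]
{'time_s': 0.1, 'joints': array([ 85.9494,  20.5874,   0.6408,  -0.0189, -70.1368, -16.5073]), 'qd': array([ 0.0171, -0.1034,  0.1665,  0.0625,  0.0696,  0.0762]), 'joint_torque': array([ -0.0009, -58.4165,  29.3755,   7.0155,   0.0102,  -0.0001]), 'tcp_pos': array([0.2369, 0.6316, 0.1924]), 'eef_rot': array([179.915 ,  -0.0066, -20.5644]), 'contact_force': array([ 0.4437, -0.8035, -0.8759]), 'moment': array([-0.0169,  0.0225,  0.026 ]), 'gripper_force': 0.0, 'gripper_width': 0.08779909560050303} 0.0188
```

View pics/top0.png

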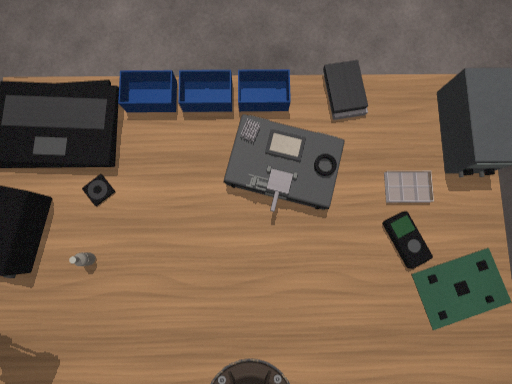

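View pics/scene0.png

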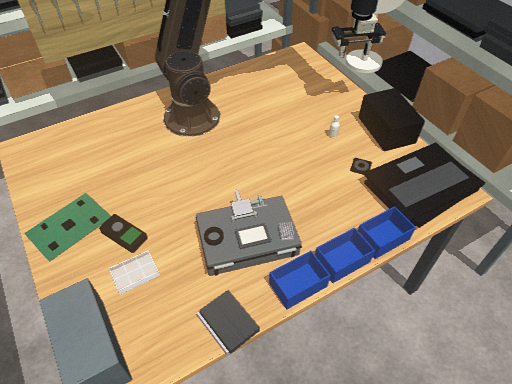

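The top view shows the case at about (285,163), with the latch at (279,183), its bar running to (276,208) and the tab left of it at about (262,182). I'll fit the case from the depth data and zoom in.

```bash
cat > h.py <<'E'
import numpy as np,cv2
np.set_printoptions(precision=4,suppress=True)
def world(c):
    z=c["z_map"].astype(float);v,u=np.mgrid[:z.shape[0],:z.shape[1]]
    p=np.stack([(u-c["cx"])/c["fx"]*z,(v-c["cy"])/c["fy"]*z,z,np.ones_like(z)],-1)
    w=(p@c["cam_to_world"].T)[...,:3]; w[z<=0]=np.nan; return w
def ray(c,u,v,h):
    T=c["cam_to_world"];d=T[:3,:3]@[(u-c["cx"])/c["fx"],(v-c["cy"])/c["fy"],1];o=T[:3,3]
    return o+d*(h-o[2])/d[2]
E
python3 - <<'E'
from h import *
for n in("top","scene"):
    c=np.load(n+"0.npz");w=world(c)
    x,y,z=np.moveaxis(w,-1,0)
    m=((z>.055)&(z<.125)&(x>.35)&(x<.75)&(y>-.3)&(y<.2)).astype(np.uint8)
    lid=((z>.068)&(z<.082)&(m>0)).astype(np.uint8)
    k,l,st,_=cv2.connectedComponentsWithStats(lid); i=1+st[1:,4].argmax(); L=l==i
    P=w[L]; rc=cv2.minAreaRect((P[:,:2]*1000).astype(np.float32)); print(n,st[i],rc,np.median(P[:,2]))
    # upscaled crop
    X,Y=(215,105) if n=="top" else (185,180)
    cr=c["frame"][Y:Y+115,X:X+140,::-1]; cv2.imwrite(f"pics/{n}crop.png",cv2.resize(cr,None,fx=5,fy=5,interpolation=cv2.INTER_CUBIC))
    # high pts per case frame later
    np.save(n+"w.npy",w)
E
```

```text
top [ 224  128  121   79 5004] ((660.2236328125, -104.08949279785156), (300.23583984375, 199.35035705566406), 74.95594787597656) 0.07567276886596302
scene [ 196  196  101   70 3105] ((663.1876220703125, -103.90995788574219), (300.0281982421875, 201.96304321289062), 75.1060791015625) 0.07531930363384731
```

View pics/topcrop.png

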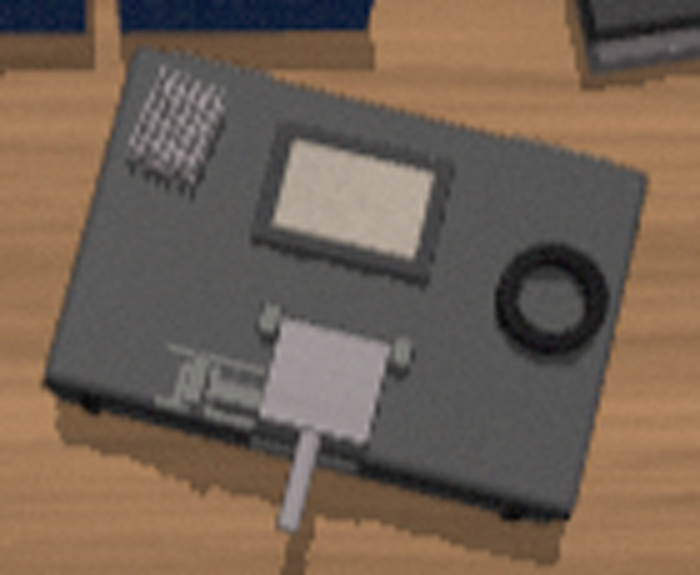

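View pics/scenecrop.png

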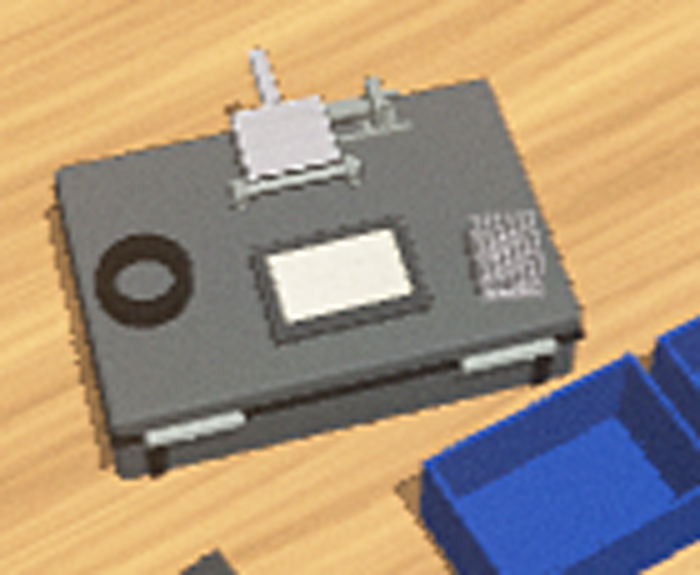

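Both crops agree. In the top crop the nub is at about (190,380), so full-image (253,181), and the bar tip is at (289,528), so (272.8,210.6). In the scene crop the nub top is at about (373,82), so (259.6,196.5). The case yaw is -15°. Next I'll put the details in the case frame.

```bash
cat >> h.py <<'E'
C0=np.array([.6617,-.104,0]);a=np.radians(-15.0)
R=np.array([[np.cos(a),-np.sin(a),0],[np.sin(a),np.cos(a),0],[0,0,1]])
E
python3 - <<'E'
from h import *
from scipy.ndimage import label
for n in("top","scene"):
    c=np.load(n+"0.npz");p=(world(c)-C0)@R*1000
    x,y,z=np.moveaxis(p,-1,0)
    def show(t,m): 
        q=p[m]; print(n,t,len(q), *[f"{np.percentile(q[:,k],2):.1f}..{np.percentile(q[:,k],98):.1f} med {np.median(q[:,k]):.1f};" for k in range(3)]) if len(q) else print(n,t,0)
    reg=(abs(y)<100)
    show("cover",reg&(z>91)&(z<102)&(x>-90)&(x<-45)&(abs(y)<45))
    show("bar",reg&(z>84)&(z<100)&(x<-105)&(x>-160))
    hi=(z>84)&(x>-110)&(x<-30)&(y>-60)&(y<110)
    l,k=label(hi)
    for i in range(1,k+1):
        if (l==i).sum()>2: show(f"blob{i}",l==i)
for t,u,v,h in(("top",253,181,.101),("scene",259.6,196.5,.101),("top",272.8,210.6,.092),("scene",237,190,.092)):
    print(t,(ray(np.load(t+"0.npz"),u,v,h)-C0)@R*1000)
E
```

```text
top cover 378 -89.2..-45.8 med -67.3; -30.0..29.0 med -0.7; 93.0..100.7 med 97.4;
top bar 74 -149.2..-106.3 med -128.1; -5.4..5.5 med 0.2; 88.5..95.2 med 92.2;
top blob1 634 -101.6..-37.1 med -71.9; -36.4..67.3 med 4.3; 86.5..101.8 med 97.0;
scene cover 207 -89.2..-46.0 med -67.1; -27.6..30.5 med 1.1; 92.7..100.9 med 96.9;
scene bar 37 -144.1..-106.5 med -124.2; -4.6..6.6 med 0.9; 87.1..96.2 med 91.6;
scene blob1 410 -98.9..-31.5 med -64.8; -34.9..68.9 med 5.9; 85.2..101.9 med 95.8;
top [-88.0502  67.6901 101.    ]
scene [-89.4723  67.8131 101.    ]
top [-150.7452   -2.5916   92.    ]
scene [-143.4559    4.1298   92.    ]
```

```bash
cat >> h.py <<'E'
from scipy.spatial.transform import Rotation as Ro
def go(s,tx,ty,tz,yaw=-15):
    "shift/turn in tool axes to TCP at case-frame mm target, tool down"
    T=Ro.from_euler("xyz",s["eef_rot"],degrees=True); g=C0+R@(np.array([tx,ty,tz])/1000)
    D=Ro.from_euler("xyz",[180,0,yaw],degrees=True)
    print("shift",T.inv().apply(g-s["tcp_pos"]),"turn",(T.inv()*D).as_rotvec(degrees=True),"goal",g)
E
python3 - <<'E'
from h import *
from plant import r
for n in("top","scene"):
    c=np.load(n+"0.npz");p=(world(c)-C0)@R*1000
    x,y,z=np.moveaxis(p,-1,0)
    m=(z>88)&(x>-115)&(x<-35)&(y>40)&(y<110); q=p[m]; print(n); print(q[np.argsort(q[:,1])][::2 if len(q)>60 else 1])
go(r.get_state(),-75,120,180)
E
```

```text
top
[[-86.9738  40.0521  88.4227]
 [-84.9877  40.6788  91.9986]
 [-81.9291  41.3669  89.8602]
 [-90.4454  41.9877  89.2265]
 [-85.2436  43.3113  89.7972]
 [-88.3137  45.2745  88.4196]
 [-83.1982  46.5924  89.4855]
 [-86.4094  48.5458  88.8637]
 [-81.7528  52.499   88.8182]
 [-87.9495  53.7405  89.9468]
 [-89.1765  56.2649  92.9818]
 [-83.0702  57.7286  88.6884]
 [-83.7874  60.3339  88.9334]
 [-92.1755  61.1626 102.1123]
 [-89.5725  61.8254 102.1993]
 [-97.6063  62.4934  99.4988]
 [-75.3979  62.648  100.2939]
 [-94.5788  63.2401  97.2264]
 [-92.9956  63.7047 102.9903]
 [-89.9598  64.4535 100.7153]
 [-98.9303  64.9319 103.2771]
 [-76.1038  65.2258 100.5025]
 [-84.7523  65.7822 100.9523]
 [-93.2253  66.3667 100.612 ]
 [-90.7848  66.9971 101.6025]
 [-88.0382  67.6926 100.9357]
 [-98.1642  67.8231  95.1154]
 [-85.3654  68.3726 100.691 ]
 [-93.978   68.923  101.1173]
 [-91.4803  69.5648 101.7895]
 [-89.6086  70.0634 105.8235]
 [-85.8166  71.0016  99.5691]]
scene
[[-38.2617  41.389   91.1603]
 [-78.1523  42.1832  88.815 ]
 [-42.9097  42.6791  90.1095]
 [-85.9492  44.3014  89.199 ]
 [-80.447
[... 579 characters left out ...]
   99.6592]
 [-85.253   64.5899  99.2332]
 [-87.9328  65.325  101.0307]
 [-77.1728  65.7391  98.0904]
 [-91.0814  66.1983 102.2263]
 [-79.5912  66.3972 100.2126]
 [-82.357   67.1591 101.8812]
 [-70.372   67.1808 100.6299]
 [-97.008   67.8905  99.8637]
 [-73.3683  68.1665  91.3219]
 [-74.3155  68.3018 100.7192]
 [-87.3471  68.5862 100.6673]
 [-89.0375  69.0264 103.7471]
 [-79.5313  69.8085  99.1589]
 [-93.4662  70.2852 103.2978]
 [-69.4196  70.4795  90.0767]
 [-70.3322  70.5874  99.5428]
 [-70.6956  70.7855  93.7304]
 [-84.3159  71.184   98.1967]
 [-85.7339  71.5383 101.6381]
 [-76.6386  72.4415  96.5172]]
shift [0.5698 0.4273 0.0131] turn [ 0.0852 -0.0025 -5.5644] goal [0.6203 0.0313 0.18  ]
```

The nub spans x ≈ -98..-72 and y ≈ 61..71, with its top at z ≈ 101. That matches the given sizes, so I'll move with the fingers shut.

```bash
echo '{"deltas": [[0.035, 0.026, 0, 0, 0, -1], [0.07, 0.053, 0, 0, 0, -2], [0.105, 0.08, 0, 0, 0, -3], [0.14, 0.106, 0, 0, 0, -4], [0.175, 0.133, 0, 0, 0, -5], [0.21, 0.16, 0, 0, 0, -5.6], [0.245, 0.187, 0, 0, 0, -5.6], [0.28, 0.213, 0, 0, 0, -5.6], [0.315, 0.24, 0, 0, 0, -5.6], [0.35, 0.267, 0, 0, 0, -5.6], [0.385, 0.294, 0, 0, 0, -5.6], [0.42, 0.32, 0, 0, 0, -5.6]]}' > next.json && python3 -m pendant next.json 0 20; python3 -c "
from h import *
from plant import r
go(r.get_state(),-85,120,130)"
```

```text
time_s: 1.1
tcp_pos: [0.5033, 0.2065, 0.1933]
eef_rot: [-180.0, 0.0, -14.9]
contact_force: [1.5, 0.4, -0.4]
gripper_width: 0.0132
gripper_force: 0.0
shift [0.1482 0.1391 0.0632] turn [-0.0062  0.0063  0.0574] goal [0.6107 0.0339 0.13  ]
```

```bash
echo '{"deltas": [[0.03, 0.028, 0, 0, 0, 0], [0.06, 0.056, 0.01, 0, 0, 0], [0.09, 0.084, 0.02, 0, 0, 0], [0.12, 0.112, 0.035, 0, 0, 0], [0.14, 0.132, 0.05, 0, 0, 0], [0.148, 0.139, 0.063, 0, 0, 0], [0.148, 0.139, 0.063, 0, 0, 0], [0.148, 0.139, 0.063, 0, 0, 0]]}' > next.json && python3 -m pendant next.json; python3 -c "
from h import *
from plant import r
import cv2
s=r.get_state();print(s['contact_force']);go(s,-85,120,86)
for n in('wrist','top'):
  c=r.capture(n);np.savez(n+'1.npz',**c);cv2.imwrite(f'pics/{n}1.png',c['frame'][:,:,::-1])"
```

```text
time_s: 1.77
tcp_pos: [0.6093, 0.0352, 0.129]
eef_rot: [179.9, 0.1, -15.1]
contact_force: [-1.0, 0.6, 0.6]
gripper_width: 0.0002
gripper_force: 0.0
[-1.0037  0.642   0.5549]
shift [0.0018 0.0009 0.043 ] turn [ 0.0874  0.1334 -0.0563] goal [0.6107 0.0339 0.086 ]
```

View pics/wrist1.png

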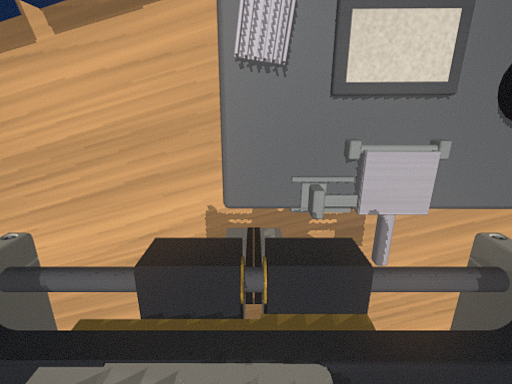

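The wrist view shows the nub at (317,200), the rails from x ≈ 293 and the shut fingers at (253,240). The lid is clear where I'm coming down. Lowering now, then a first approach towards the nub.

```bash
echo '{"deltas": [[0, 0, 0.01, 0, 0, 0], [0.001, 0, 0.02, 0, 0, 0], [0.002, 0, 0.03, 0, 0, 0], [0.002, 0, 0.038, 0, 0, 0], [0.002, 0, 0.042, 0, 0, 0], [0.002, 0, 0.042, 0, 0, 0], [0.002, 0.005, 0.042, 0, 0, 0], [0.002, 0.01, 0.042, 0, 0, 0], [0.002, 0.015, 0.042, 0, 0, 0], [0.002, 0.018, 0.042, 0, 0, 0], [0.002, 0.02, 0.042, 0, 0, 0], [0.002, 0.02, 0.042, 0, 0, 0]]}' > next.json && python3 -m pendant next.json; python3 -c "
from h import *
from plant import r
s=r.get_state();print(R.T@s['contact_force'],(R.T@(s['tcp_pos']-C0))*1000)
c=r.capture('wrist');np.savez('wrist2.npz',**c);cv2.imwrite('pics/wrist2.png',c['frame'][140:300,180:440,::-1].repeat(3,0).repeat(3,1))"
```

```text
time_s: 2.87
tcp_pos: [0.6067, 0.0156, 0.0886]
eef_rot: [-180.0, -0.0, -15.0]
contact_force: [-1.2, -0.2, 0.1]
gripper_width: 0.0008
gripper_force: 0.0
[-1.0918 -0.5305  0.1468] [-84.0542 101.3243  88.5917]
```

View pics/wrist2.png

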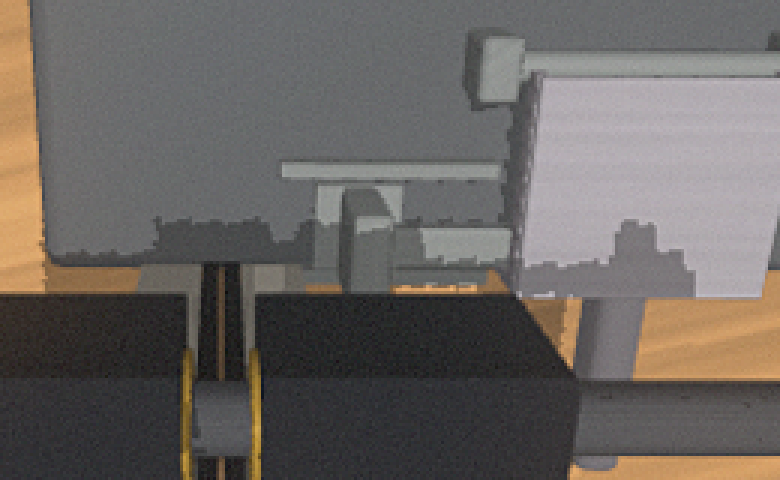

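The wrist crop shows the finger's outer face at x ≈ 302 and the nub's outer face at 343, so the gap is about 9 mm. I'll creep towards contact and watch the force along -y.

```bash
cat > f.py <<'E'
from h import *
from plant import r
s=r.get_state();print("caseF",R.T@s['contact_force'],"case mm",(R.T@(s['tcp_pos']-C0))*1000)
E
echo '{"deltas": [[0, 0.001, 0, 0, 0, 0], [0, 0.002, 0, 0, 0, 0], [0, 0.003, 0, 0, 0, 0], [0, 0.004, 0, 0, 0, 0], [0, 0.005, 0, 0, 0, 0], [0, 0.006, 0, 0, 0, 0], [0, 0.007, 0, 0, 0, 0], [0, 0.008, 0, 0, 0, 0], [0, 0.008, 0, 0, 0, 0]]}' > next.json && python3 -m pendant next.json; python3 f.py
echo '{"deltas": [[0, 0.001, 0, 0, 0, 0], [0, 0.002, 0, 0, 0, 0], [0, 0.002, 0, 0, 0, 0]]}' > next.json && python3 -m pendant next.json; python3 f.py
echo '{"deltas": [[0, 0.001, 0, 0, 0, 0], [0, 0.002, 0, 0, 0, 0], [0, 0.002, 0, 0, 0, 0]]}' > next.json && python3 -m pendant next.json; python3 f.py
```

```text
time_s: 3.67
tcp_pos: [0.6046, 0.0083, 0.0882]
eef_rot: [180.0, 0.0, -15.0]
contact_force: [-0.3, 0.4, 0.3]
gripper_width: 0.0004
gripper_force: 0.0
caseF [-0.3456  0.302   0.3441] case mm [-84.1994  93.6889  88.2409]
time_s: 3.92
tcp_pos: [0.6041, 0.0064, 0.0883]
eef_rot: [180.0, 0.0, -15.0]
contact_force: [0.4, 0.3, 0.0]
gripper_width: 0.0005
gripper_force: 0.0
caseF [0.3093 0.42   0.019 ] case mm [-84.2232  91.6948  88.2629]
time_s: 4.17
tcp_pos: [0.6036, 0.0044, 0.0883]
eef_rot: [180.0, 0.0, -15.0]
contact_force: [-0.4, 0.0, 0.2]
gripper_width: 0.0004
gripper_force: 0.0
caseF [-0.3752 -0.0684  0.1643] case mm [-84.209   89.7072  88.271 ]
```

```bash
for i in 1; do :; done
echo '{"deltas": [[0, 0.001, 0, 0, 0, 0], [0, 0.002, 0, 0, 0, 0], [0, 0.002, 0, 0, 0, 0]]}' > next.json && python3 -m pendant next.json|grep -v eef; python3 f.py
echo '{"deltas": [[0, 0.001, 0, 0, 0, 0], [0, 0.002, 0, 0, 0, 0], [0, 0.002, 0, 0, 0, 0]]}' > next.json && python3 -m pendant next.json|grep -v eef; python3 f.py
```

```text
time_s: 4.42
tcp_pos: [0.6031, 0.0025, 0.0882]
contact_force: [-0.3, -0.1, 0.6]
gripper_width: 0.0004
gripper_force: 0.0
caseF [-0.266  -0.1671  0.6312] case mm [-84.2084  87.702   88.2411]
time_s: 4.67
tcp_pos: [0.6026, 0.0006, 0.0883]
contact_force: [-0.0, -0.6, 0.0]
gripper_width: 0.0002
gripper_force: 0.0
caseF [ 0.1531 -0.6109  0.013 ] case mm [-84.1944  85.7086  88.2558]
```

```bash
echo '{"deltas": [[0, 0.001, 0, 0, 0, 0], [0, 0.002, 0, 0, 0, 0], [0, 0.002, 0, 0, 0, 0]]}' > next.json && python3 -m pendant next.json|grep caseF; python3 f.py
echo '{"deltas": [[0, 0.001, 0, 0, 0, 0], [0, 0.002, 0, 0, 0, 0], [0, 0.002, 0, 0, 0, 0]]}' > next.json && python3 -m pendant next.json|grep caseF; python3 f.py
python3 -c "
from h import *
from plant import r
c=r.capture('wrist');np.savez('wrist3.npz',**c);cv2.imwrite('pics/wrist3.png',c['frame'][140:300,180:440,::-1].repeat(3,0).repeat(3,1))"
```

```text
caseF [-0.2176  0.4383  0.2815] case mm [-84.1999  83.7451  88.2737]
caseF [-0.3038  0.2538  0.2314] case mm [-84.1983  81.7     88.2553]
```

View pics/wrist3.png

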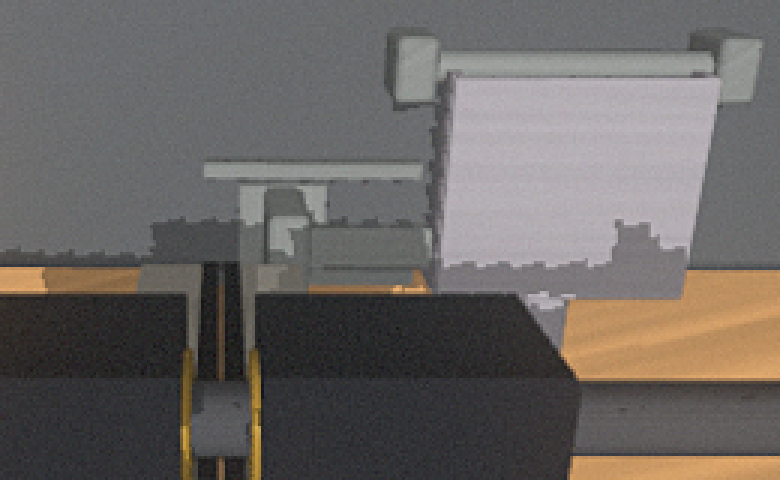

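The nub's outer face is at x ≈ 266 and the thin fingertip's at about 243, and the tab hasn't moved yet. Contact should come within about 5 mm, so I'll keep creeping.

```bash
echo '{"deltas": [[0, 0.001, 0, 0, 0, 0], [0, 0.002, 0, 0, 0, 0], [0, 0.002, 0, 0, 0, 0]]}' > next.json && python3 -m pendant next.json|grep caseF; python3 f.py
echo '{"deltas": [[0, 0.001, 0, 0, 0, 0], [0, 0.002, 0, 0, 0, 0], [0, 0.002, 0, 0, 0, 0]]}' > next.json && python3 -m pendant next.json|grep caseF; python3 f.py
echo '{"deltas": [[0, 0.001, 0, 0, 0, 0], [0, 0.002, 0, 0, 0, 0], [0, 0.002, 0, 0, 0, 0]]}' > next.json && python3 -m pendant next.json|grep caseF; python3 f.py
```

```text
caseF [-0.2242 -0.5032 -0.4258] case mm [-84.1935  79.7216  88.2731]
caseF [-0.2542  0.0895  0.0371] case mm [-84.1979  77.7305  88.2647]
caseF [ 0.8838 -0.2028  0.0726] case mm [-84.1682  75.7392  88.2739]
```

```bash
echo '{"deltas": [[0, 0.001, 0, 0, 0, 0], [0, 0.002, 0, 0, 0, 0], [0, 0.002, 0, 0, 0, 0]]}' > next.json && python3 -m pendant next.json|grep caseF; python3 f.py
echo '{"deltas": [[0, 0.001, 0, 0, 0, 0], [0, 0.002, 0, 0, 0, 0], [0, 0.002, 0, 0, 0, 0]]}' > next.json && python3 -m pendant next.json|grep caseF; python3 f.py
```

```text
caseF [-0.3778 -0.3541 -0.3482] case mm [-84.178   73.709   88.2724]
caseF [ 0.9354  0.1548 -0.3685] case mm [-84.1991  71.7216  88.2195]
```

```bash
python3 -c "
from h import *
from plant import r
a=[]
for n in('wrist','scene'):
  c=r.capture(n);np.savez(n+'4.npz',**c);a.append(c['frame'])
i=cv2.resize(a[0][140:300,180:440],None,fx=3,fy=3)[:, :780]
j=cv2.resize(a[1][170:220,215:345],None,fx=6,fy=6,interpolation=cv2.INTER_CUBIC)[:120*2]
# top strip of wrist, scene below
o=np.zeros((590,780,3),np.uint8);o[:330]=i[30:360];o[335:575]=j[:240,:780]
cv2.imwrite('pics/m4.png',o[:,:,::-1])
c=np.load('wrist4.npz');p=(world(c)-C0)@R*1000
for row in(190,205,215,222,228): print(row,[(u,)+tuple(np.round(p[row,u]).astype(int)) for u in range(225,330,7)])
"
```

```text
190 [(225, np.int64(-63), np.int64(93), np.int64(76)), (232, np.int64(-63), np.int64(87), np.int64(76)), (239, np.int64(-63), np.int64(82), np.int64(76)), (246, np.int64(-64), np.int64(77), np.int64(75)), (253, np.int64(-64), np.int64(71), np.int64(75)), (260, np.int64(-63), np.int64(66), np.int64(75)), (267, np.int64(-63), np.int64(61), np.int64(76)), (274, np.int64(-63), np.int64(55), np.int64(75)), (281, np.int64(-64), np.int64(50), np.int64(75)), (288, np.int64(-64), np.int64(44), np.int64(75)), (295, np.int64(-64), np.int64(39), np.int64(75)), (302, np.int64(-63), np.int64(34), np.int64(76)), (309, np.int64(-64), np.int64(28), np.int64(75)), (316, np.int64(-57), np.int64(28), np.int64(97)), (323, np.int64(-57), np.int64(23), np.int64(97))]
205 [(225, np.int64(-76), np.int64(93), np.int64(75)), (232, np.int64(-76), np.int64(88), np.int64(75)), (239, np.int64(-76), np.int64(82), np.int64(75)), (246, np.int64(-76), np.int64(77), np.int64(76)), (253, np.int64(-75), np.int64(71), np.int64(79)), (260, np.int64(-71), np.int64(66), np.int64(88)), (267, np.int64(-72), np.int64(61), np.in
[... 1984 characters left out ...]
 np.int64(-71), np.int64(84), np.int64(127)), (239, np.int64(-71), np.int64(80), np.int64(127)), (246, np.int64(-71), np.int64(75), np.int64(127)), (253, np.int64(-94), np.int64(71), np.int64(79)), (260, np.int64(-83), np.int64(66), np.int64(102)), (267, np.int64(-72), np.int64(63), np.int64(126)), (274, np.int64(-72), np.int64(59), np.int64(126)), (281, np.int64(-95), np.int64(49), np.int64(77)), (288, np.int64(-94), np.int64(44), np.int64(78)), (295, np.int64(-94), np.int64(38), np.int64(78)), (302, np.int64(-95), np.int64(32), np.int64(77)), (309, np.int64(-91), np.int64(28), np.int64(84)), (316, np.int64(-85), np.int64(26), np.int64(98)), (323, np.int64(-85), np.int64(21), np.int64(97))]
```

View pics/m4.png

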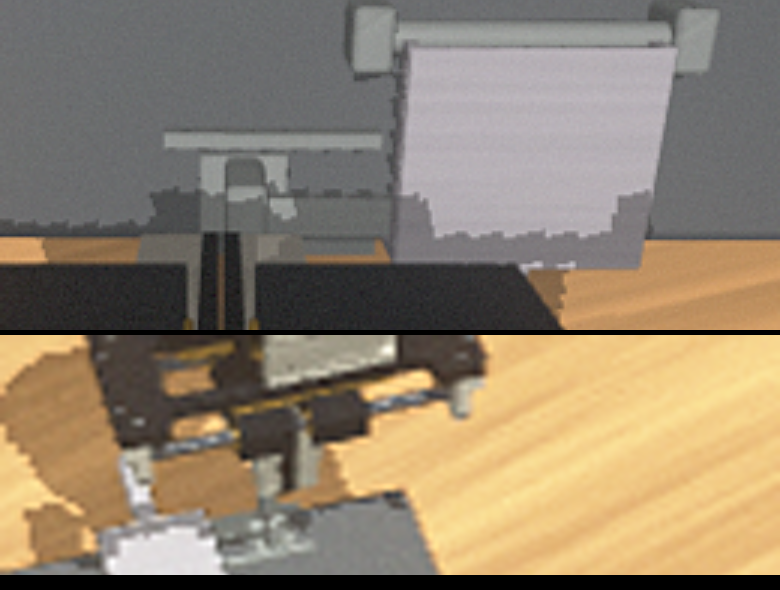

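The tab is untouched: the nub is at crop (245,195), still y ≈ 61-71. In the wrist view the fingers seem to end well above it. I'll check the real fingertip height from both cameras.

```bash
python3 -c "
from h import *
c=np.load('scene4.npz');p=(world(c)-C0)@R*1000
for h in(88,100,110,120,130): print(h,(ray(c,265.8,195.8,h/1000)-C0)@R*1000)
for u in(261,264,266,268): print('scene',u,[(v,*p[v,u].round().astype(int).tolist()) for v in range(184,200,2)])
c=np.load('wrist4.npz');p=(world(c)-C0)@R*1000
for v in(227,229,231,233,236,240): print('wrist',v,[(u,*p[v,u].round().astype(int).tolist()) for u in range(232,280,4)])
"; python3 f.py; python3 -c "
from plant import r;print(r.get_state())"
```

```text
88 [-96.9633  91.6007  88.    ]
100 [-87.7186  88.6163 100.    ]
110 [-80.0147  86.1293 110.    ]
120 [-72.3108  83.6422 120.    ]
130 [-64.6069  81.1552 130.    ]
scene 261 [(184, -51, 60, 211), (186, -42, 57, 212), (188, -42, 58, 202), (190, -71, 67, 156), (192, -73, 67, 143), (194, -70, 66, 138), (196, -71, 67, 126), (198, -86, 72, 96)]
scene 264 [(184, -45, 68, 215), (186, -47, 69, 203), (188, -46, 69, 194), (190, -73, 77, 150), (192, -73, 78, 140), (194, -71, 77, 133), (196, -164, 107, 2), (198, -97, 85, 78)]
scene 266 [(184, -54, 77, 201), (186, -51, 76, 196), (188, -72, 83, 159), (190, -71, 83, 151), (192, -66, 82, 147), (194, -70, 83, 132), (196, -166, 115, -3), (198, -153, 111, 2)]
scene 268 [(184, -44, 80, 212), (186, -45, 81, 201), (188, -43, 80, 194), (190, -69, 89, 151), (192, -177, 125, 4), (194, -171, 124, -1), (196, -160, 120, 2), (198, -100, 101, 69)]
wrist 227 [(232, -95, 88, 74), (236, -95, 85, 75), (240, -95, 82, 75), (244, -94, 78, 76), (248, -73, 74, 122), (252, -73, 72, 122), (256, -73, 69, 122), (260, -82, 66, 102), (264, -82, 64, 101), (268, -83, 61, 101), (2
[... 1411 characters left out ...]
8.2502]
{'time_s': 6.5667, 'joints': array([ 1.74440213e+01,  1.84732529e+01, -1.71169695e+01, -5.51583890e-04,
       -5.44105865e+01,  5.75946767e+01]), 'qd': array([-0.05880357,  0.04829606,  0.08330447,  0.06934033,  0.00103314,
       -0.10209909]), 'joint_torque': array([-3.98638740e-02, -5.15393472e+01,  2.54115665e+01,  5.99001780e+00,
        8.26346339e-02,  6.60690770e-03]), 'tcp_pos': array([ 0.59900794, -0.01281942,  0.08825018]), 'eef_rot': array([ 1.79999945e+02,  9.23206176e-04, -1.49616230e+01]), 'contact_force': array([0.1045315 , 0.00382916, 0.13212051]), 'moment': array([ 0.00864409, -0.00857642, -0.01316706]), 'gripper_force': 0.0, 'gripper_width': 0.0005895271906529504}
```

Both cameras put the fingertips at z ≈ 122 mm (backs ≈ 127 mm, ±15 mm in y), while the reported TCP says 88. The true tips are therefore about 33 mm above the reported TCP. I'll back off in y, go lower in stages and check again.

```bash
echo '{"deltas": [[0, -0.01, 0, 0, 0, 0], [0, -0.02, 0, 0, 0, 0], [0, -0.028, 0, 0, 0, 0], [0, -0.03, 0, 0, 0, 0], [0, -0.03, 0.005, 0, 0, 0], [0, -0.03, 0.01, 0, 0, 0], [0, -0.03, 0.015, 0, 0, 0], [0, -0.03, 0.02, 0, 0, 0], [0, -0.03, 0.024, 0, 0, 0], [0, -0.03, 0.025, 0, 0, 0], [0, -0.03, 0.025, 0, 0, 0]]}' > next.json && python3 -m pendant next.json; python3 f.py; python3 -c "
from h import *
from plant import r
for n in('wrist','scene'):
  c=r.capture(n);np.savez(n+'5.npz',**c);p=(world(c)-C0)@R*1000
  x,y,z=np.moveaxis(p,-1,0)
  m=(x>-100)&(x<-60)&(y>80)&(y<125)&(z>79)&(z<125)
  for y0 in range(82,122,4):
    k=m&(abs(y-y0)<2); print(n,y0,k.sum(),z[k].min().round(1) if k.any() else '',x[k].max().round() if k.any() else '')
"
```

```text
time_s: 7.48
tcp_pos: [0.6064, 0.0159, 0.0627]
eef_rot: [180.0, 0.0, -15.0]
contact_force: [0.4, 0.1, 0.1]
gripper_width: 0.0004
gripper_force: 0.0
caseF [0.3483 0.1807 0.0987] case mm [-84.4262 101.5251  62.662 ]
wrist 82 38 79.1 -65.0
wrist 86 68 79.2 -65.0
wrist 90 67 101.3 -71.0
wrist 94 92 100.7 -71.0
wrist 98 165 95.4 -71.0
wrist 102 114 96.2 -72.0
wrist 106 130 96.3 -71.0
wrist 110 65 100.5 -71.0
wrist 114 68 100.0 -71.0
wrist 118 15 100.7 -71.0
scene 82 3 80.1 -64.0
scene 86 11 79.3 -65.0
scene 90 7 79.8 -68.0
scene 94 7 79.4 -69.0
scene 98 4 108.6 -69.0
scene 102 9 79.1 -70.0
scene 106 4 102.1 -72.0
scene 110 11 79.1 -71.0
scene 114 7 81.2 -70.0
scene 118 4 101.7 -69.0
```

Confirmed: reported z is 62.7, below the lid, with no contact, and the visible tip is at 95.5. So the tip is about +33 mm and the finger backs +38 mm from the reported z. Descending 12 mm more, then creeping in.

```bash
echo '{"deltas": [[0, 0, 0.003, 0, 0, 0], [0, 0, 0.006, 0, 0, 0], [0, 0, 0.009, 0, 0, 0], [0, 0, 0.011, 0, 0, 0], [0, 0, 0.012, 0, 0, 0], [0, 0, 0.012, 0, 0, 0], [0, 0.002, 0.012, 0, 0, 0], [0, 0.005, 0.012, 0, 0, 0], [0, 0.008, 0.012, 0, 0, 0], [0, 0.01, 0.012, 0, 0, 0], [0, 0.011, 0.012, 0, 0, 0], [0, 0.011, 0.012, 0, 0, 0]]}' > next.json && python3 -m pendant next.json|grep cxx; python3 f.py
echo '{"deltas": [[0, 0.001, 0, 0, 0, 0], [0, 0.002, 0, 0, 0, 0], [0, 0.002, 0, 0, 0, 0]]}' > next.json && python3 -m pendant next.json|grep caseF; python3 f.py
echo '{"deltas": [[0, 0.001, 0, 0, 0, 0], [0, 0.002, 0, 0, 0, 0], [0, 0.002, 0, 0, 0, 0]]}' > next.json && python3 -m pendant next.json|grep caseF; python3 f.py
echo '{"deltas": [[0, 0.001, 0, 0, 0, 0], [0, 0.002, 0, 0, 0, 0], [0, 0.002, 0, 0, 0, 0]]}' > next.json && python3 -m pendant next.json|grep caseF; python3 f.py
```

```text
caseF [ 0.4696 -0.0521 -0.2953] case mm [-84.1358  90.5177  51.3554]
caseF [ 0.6819 -1.0403  0.0353] case mm [-84.1865  88.7747  51.2725]
caseF [ 0.2085 -0.4142 -0.2143] case mm [-84.1585  86.9358  51.2604]
caseF [-0.4659  3.1726 -0.3078] case mm [-84.1153  85.1569  51.3008]
```

Contact at y ≈ 86, with the expected ~3 N of sliding friction. The stop can't be nearer than 6 mm, so I'll go 4 mm and then use fine steps.

```bash
echo '{"deltas": [[0, 0.001, 0, 0, 0, 0], [0, 0.002, 0, 0, 0, 0], [0, 0.003, 0, 0, 0, 0], [0, 0.004, 0, 0, 0, 0]]}' > next.json && python3 -m pendant next.json|grep xx; python3 f.py
echo '{"deltas": [[0, 0.0005, 0, 0, 0, 0], [0, 0.0005, 0, 0, 0, 0]]}' > next.json && python3 -m pendant next.json|grep xx; python3 f.py
echo '{"deltas": [[0, 0.0005, 0, 0, 0, 0], [0, 0.0005, 0, 0, 0, 0]]}' > next.json && python3 -m pendant next.json|grep xx; python3 f.py
echo '{"deltas": [[0, 0.0005, 0, 0, 0, 0], [0, 0.0005, 0, 0, 0, 0]]}' > next.json && python3 -m pendant next.json|grep xx; python3 f.py
```

```text
caseF [-0.8228  4.0415 -0.7462] case mm [-84.1511  80.868   51.2704]
caseF [-1.4021  3.219   0.1085] case mm [-84.1511  80.1903  51.2875]
caseF [-0.7263  3.1217  0.3671] case mm [-84.1741  79.7608  51.2493]
caseF [-0.0118  2.7749 -0.447 ] case mm [-84.1632  79.3454  51.2751]
```

I'll keep taking 0.5 mm steps, each one run only if the force is still below 6 N.

```bash
cat > g.py <<'E'
from h import *
from plant import r
import sys
s=r.get_state();F=R.T@s['contact_force'];print(F[1].round(2),((R.T@(s['tcp_pos']-C0))*1000)[1].round(2),s['time_s']);sys.exit(int(F[1]>6))
E
echo '{"deltas": [[0, 0.0005, 0, 0, 0, 0], [0, 0.0005, 0, 0, 0, 0]]}' > next.json && python3 -m pendant next.json >o && python3 g.py &&
echo '{"deltas": [[0, 0.0005, 0, 0, 0, 0], [0, 0.0005, 0, 0, 0, 0]]}' > next.json && python3 -m pendant next.json >o && python3 g.py &&
echo '{"deltas": [[0, 0.0005, 0, 0, 0, 0], [0, 0.0005, 0, 0, 0, 0]]}' > next.json && python3 -m pendant next.json >o && python3 g.py &&
echo '{"deltas": [[0, 0.0005, 0, 0, 0, 0], [0, 0.0005, 0, 0, 0, 0]]}' > next.json && python3 -m pendant next.json >o && python3 g.py &&
echo '{"deltas": [[0, 0.0005, 0, 0, 0, 0], [0, 0.0005, 0, 0, 0, 0]]}' > next.json && python3 -m pendant next.json >o && python3 g.py &&
echo '{"deltas": [[0, 0.0005, 0, 0, 0, 0], [0, 0.0005, 0, 0, 0, 0]]}' > next.json && python3 -m pendant next.json >o && python3 g.py &&
echo '{"deltas": [[0, 0.0005, 0, 0, 0, 0], [0, 0.0005, 0, 0, 0, 0]]}' > next.json && python3 -m pendant next.json >o && python3 g.py &&
echo '{"deltas": [[0, 0.0005, 0, 0, 0, 0], [0, 0.0005, 0, 0, 0, 0]]}' > next.json && python3 -m pendant next.json >o && python3 g.py &&
echo '{"deltas": [[0, 0.0005, 0, 0, 0, 0], [0, 0.0005, 0, 0, 0, 0]]}' > next.json && python3 -m pendant next.json >o && python3 g.py &&
echo '{"deltas": [[0, 0.0005, 0, 0, 0, 0], [0, 0.0005, 0, 0, 0, 0]]}' > next.json && python3 -m pendant next.json >o && python3 g.py
```

```text
2.94 78.86 10.3333
3.08 78.34 10.5
2.2 77.83 10.6667
2.41 77.3 10.8333
2.49 76.86 11.0
2.46 76.32 11.1667
2.47 75.81 11.3333
2.44 75.32 11.5
1.77 74.81 11.6667
2.82 74.31 11.8333
```

```bash
echo '{"deltas": [[0, 0.0005, 0, 0, 0, 0], [0, 0.0005, 0, 0, 0, 0]]}' > next.json && python3 -m pendant next.json >o && python3 g.py &&
echo '{"deltas": [[0, 0.0005, 0, 0, 0, 0], [0, 0.0005, 0, 0, 0, 0]]}' > next.json && python3 -m pendant next.json >o && python3 g.py &&
echo '{"deltas": [[0, 0.0005, 0, 0, 0, 0], [0, 0.0005, 0, 0, 0, 0]]}' > next.json && python3 -m pendant next.json >o && python3 g.py &&
echo '{"deltas": [[0, 0.0005, 0, 0, 0, 0], [0, 0.0005, 0, 0, 0, 0]]}' > next.json && python3 -m pendant next.json >o && python3 g.py &&
echo '{"deltas": [[0, 0.0005, 0, 0, 0, 0], [0, 0.0005, 0, 0, 0, 0]]}' > next.json && python3 -m pendant next.json >o && python3 g.py &&
echo '{"deltas": [[0, 0.0005, 0, 0, 0, 0], [0, 0.0005, 0, 0, 0, 0]]}' > next.json && python3 -m pendant next.json >o && python3 g.py &&
echo '{"deltas": [[0, 0.0005, 0, 0, 0, 0], [0, 0.0005, 0, 0, 0, 0]]}' > next.json && python3 -m pendant next.json >o && python3 g.py &&
echo '{"deltas": [[0, 0.0005, 0, 0, 0, 0], [0, 0.0005, 0, 0, 0, 0]]}' > next.json && python3 -m pendant next.json >o && python3 g.py &&
echo '{"deltas": [[0, 0.0005, 0, 0, 0, 0], [0, 0.0005, 0, 0, 0, 0]]}' > next.json && python3 -m pendant next.json >o && python3 g.py &&
echo '{"deltas": [[0, 0.0005, 0, 0, 0, 0], [0, 0.0005, 0, 0, 0, 0]]}' > next.json && python3 -m pendant next.json >o && python3 g.py &&
echo '{"deltas": [[0, 0.0005, 0, 0, 0, 0], [0, 0.0005, 0, 0, 0, 0]]}' > next.json && python3 -m pendant next.json >o && python3 g.py &&
echo '{"deltas": [[0, 0.0005, 0, 0, 0, 0], [0, 0.0005, 0, 0, 0, 0]]}' > next.json && python3 -m pendant next.json >o && python3 g.py
```

```text
1.99 73.84 12.0
4.09 73.75 12.1667
6.44 73.67 12.3333
```

At the stop: the position stalls at y ≈ 73.7 after about 12 mm of travel, and the force climbs from 2 to 4.1 to 6.4 N. Backing off, rising, and moving over the bar with the fingers half open.

```bash
echo '{"deltas": [[0, -0.006, 0, 0, 0, 0], [0, -0.014, 0, 0, 0, 0], [0, -0.015, -0.012, 0, 0, 0], [0, -0.015, -0.03, 0, 0, 0], [0, -0.015, -0.045, 0, 0, 0], [-0.01, 0, -0.05, 0, 0, 0], [-0.025, 0.025, -0.05, 0, 0, 0], [-0.04, 0.05, -0.05, 0, 0, 0], [-0.048, 0.068, -0.05, 0, 0, 0], [-0.048, 0.074, -0.05, 0, 0, 0], [-0.048, 0.074, -0.05, 0, 0, 0], [-0.048, 0.074, -0.05, 0, 0, 0]]}' > next.json && python3 -m pendant next.json 0.05 10; python3 f.py; python3 -c "
from h import *
from plant import r
for n in('wrist','top'):
  c=r.capture(n);np.savez(n+'6.npz',**c)
  p=(world(c)-C0)@R*1000; x,y,z=np.moveaxis(p,-1,0)
  if n=='wrist': cv2.imwrite('pics/w6.png',c['frame'][:,:,::-1])
  m=(x>-150)&(x<-105)&(abs(y)<15)&(z>85)&(z<98); print(n,m.sum(),np.median(p[m],0) if m.any() else '')
  m=(x>-100)&(x<-68)&(y>35)&(y<75)&(z>97)&(z<105); print(n,'nub',m.sum(),np.median(p[m],0) if m.any() else '')
"
```

```text
time_s: 13.33
tcp_pos: [0.5346, -0.0711, 0.1016]
eef_rot: [180.0, -0.0, -15.0]
contact_force: [-0.2, -0.7, -0.1]
gripper_width: 0.0499
gripper_force: 0.0
caseF [-0.0034 -0.7215 -0.1158] case mm [-131.3043   -1.0862  101.57  ]
wrist 776 [-125.0488   -0.7656   91.8718]
wrist nub 542 [-83.3576  51.3197 100.8522]
top 4 [-148.6968   -1.4669   91.1498]
top nub 0
```

View pics/w6.png

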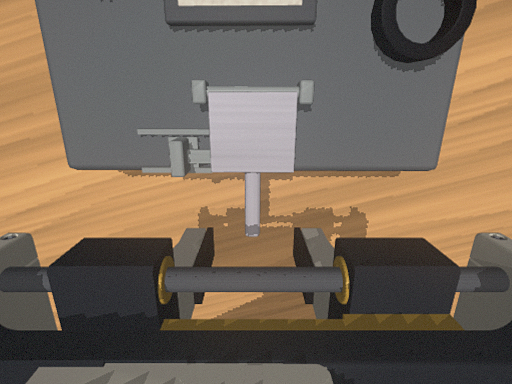

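The tab is in (nub at (178,155), y ≈ 51), and the bar at (252,205) is centred between the fingers. Descending, then closing gently.

```bash
echo '{"deltas": [[0, 0, 0.012, 0, 0, 0], [0, 0, 0.026, 0, 0, 0], [0, 0, 0.04, 0, 0, 0], [0, 0, 0.054, 0, 0, 0], [0, 0, 0.064, 0, 0, 0], [0, 0, 0.068, 0, 0, 0], [0, 0, 0.068, 0, 0, 0], [0, 0, 0.068, 0, 0, 0]]}' > next.json && python3 -m pendant next.json; python3 f.py; echo '{"deltas": [[0, 0, 0, 0, 0, 0], [0, 0, 0, 0, 0, 0], [0, 0, 0, 0, 0, 0], [0, 0, 0, 0, 0, 0], [0, 0, 0, 0, 0, 0], [0, 0, 0, 0, 0, 0], [0, 0, 0, 0, 0, 0], [0, 0, 0, 0, 0, 0]]}' > next.json && python3 -m pendant next.json 0 12; python3 f.py
```

```text
time_s: 14.1
tcp_pos: [0.5342, -0.0707, 0.0334]
eef_rot: [180.0, -0.0, -14.9]
contact_force: [0.5, -0.5, -0.5]
gripper_width: 0.0497
gripper_force: 0.0
caseF [ 0.6062 -0.3842 -0.5365] case mm [-131.7311   -0.857    33.4149]
time_s: 14.77
tcp_pos: [0.5341, -0.0701, 0.0334]
eef_rot: [-179.9, -0.0, -15.0]
contact_force: [-1.0, 6.1, 1.4]
gripper_width: 0.012
gripper_force: 12.0
caseF [-2.5582  5.655   1.4341] case mm [-131.9937   -0.2554   33.4312]
```

Gripped: width is 12 mm, equal to the bar. I'll ease the sideways force and lift 2° at a time as a test, checking that the latch really is free.

```bash
cat > k.py <<'E'
from h import *
from plant import r
import sys
s=r.get_state();F=R.T@s['contact_force'];p=(R.T@(s['tcp_pos']-C0))*1000
print(F.round(1),p.round(1),s['eef_rot'].round(1),s['gripper_width'].__round__(4),s['time_s']);sys.exit(int(np.hypot(F[0],F[2])>8))
E
echo '{"deltas": [[0, -0.001, 0, 0, 0, 0], [0, -0.001, 0, 0, 0, 0], [-0.0009, -0.001, -0.0016, 0, -1, 0], [-0.0009, -0.001, -0.0016, 0, -1, 0]]}' > next.json && python3 -m pendant next.json >o; python3 k.py &&
echo '{"deltas": [[-0.0009, 0, -0.0016, 0, -1, 0], [-0.0009, 0, -0.0016, 0, -1, 0]]}' > next.json && python3 -m pendant next.json >o && python3 k.py &&
echo '{"deltas": [[-0.0009, 0, -0.0016, 0, -1, 0], [-0.0009, 0, -0.0016, 0, -1, 0]]}' > next.json && python3 -m pendant next.json >o && python3 k.py
python3 -c "
import numpy as np
x,z=-.092,-.0516
for t in range(0,96,5):
  c,s=np.cos(np.radians(t)),np.sin(np.radians(t));print(t,round(x*(c-1)+z*s,4),round(-(-x*s+z*(c-1)),4))"
```

```text
[-2.5  1.2  1.9] [-133.    -0.2   34.9] [180.    1.1 -15. ] 0.0114 15.1
[-1.4  1.9  2.7] [-133.8   -0.2   36.4] [180.   2. -15.] 0.0119 15.2667
[-2.4  0.8  1.7] [-134.6   -0.2   38. ] [180.   3. -15.] 0.0116 15.4333
0 -0.0 -0.0
5 -0.0041 -0.0082
10 -0.0076 -0.0168
15 -0.0102 -0.0256
20 -0.0121 -0.0346
25 -0.0132 -0.0437
30 -0.0135 -0.0529
35 -0.013 -0.0621
40 -0.0116 -0.0712
45 -0.0095 -0.0802
50 -0.0067 -0.0889
55 -0.003 -0.0974
60 0.0013 -0.1055
65 0.0064 -0.1132
70 0.012 -0.1204
75 0.0183 -0.1271
80 0.0252 -0.1332
85 0.0326 -0.1388
90 0.0404 -0.1436
95 0.0486 -0.1477
```

The latch is free: it's past 2° with no build-up. The hinge is fixed in the tool frame, so the table applies from any angle. I'll go 10° and check with the camera.

```bash
echo '{"deltas": [[-0.0022, 0, -0.0041, 0, -2.5, 0], [-0.0041, 0, -0.0082, 0, -5, 0], [-0.0059, 0, -0.0125, 0, -7.5, 0], [-0.0076, 0, -0.0168, 0, -10, 0], [-0.0076, 0, -0.0168, 0, -10, 0]]}' > next.json && python3 -m pendant next.json >o; python3 k.py; python3 -c "
from h import *
from plant import r
for n in('wrist','scene'):
  c=r.capture(n);p=(world(c)-C0)@R*1000;x,y,z=np.moveaxis(p,-1,0)
  m=(x>-92)&(x<-48)&(abs(y)<25)&(z>90)&(z<125); q=p[m]; print(n,m.sum(),np.degrees(np.arctan(np.polyfit(q[:,0],q[:,2],1)[0])) if m.sum()>9 else '')"
```

```text
[-4.   1.2  2.8] [-141.6   -0.3   54.8] [180.   13.2 -15. ] 0.0122 15.85
wrist 9930 -12.656287143486773
scene 192 -11.504442506734206
```

The cover slope reads about 12.5° against the tool's 13.2°, so it's following. Next 30°.

```bash
echo '{"deltas": [[-0.0026, 0, -0.0049, 0, -3, 0], [-0.0048, 0, -0.0099, 0, -6, 0], [-0.0069, 0, -0.0151, 0, -9, 0], [-0.0086, 0, -0.0203, 0, -12, 0], [-0.0102, 0, -0.0256, 0, -15, 0], [-0.0115, 0, -0.031, 0, -18, 0], [-0.0124, 0, -0.0364, 0, -21, 0], [-0.013, 0, -0.0419, 0, -24, 0], [-0.0134, 0, -0.0474, 0, -27, 0], [-0.0135, 0, -0.0529, 0, -30, 0], [-0.0135, 0, -0.0529, 0, -30, 0]]}' > next.json && python3 -m pendant next.json >o; python3 k.py; python3 -c "
from plant import r;print(r.get_state()['joints'].round(1))"
```

```text
[-4.9  3.1  5.9] [-143.8   -0.3  108.8] [179.9  43.3 -15.1] 0.0119 16.8667
[   3.4   40.6   13.7  -12.9 -104.6   73. ]
```

The residual force is purely radial, because I'm gripping slightly too close to the hinge. I'll ease out by 1.5 mm along tool -x and go on for 30°.

```bash
echo '{"deltas": [[-0.0036, 0, -0.0049, 0, -3, 0], [-0.0063, 0, -0.0099, 0, -6, 0], [-0.0084, 0, -0.0151, 0, -9, 0], [-0.0101, 0, -0.0203, 0, -12, 0], [-0.0117, 0, -0.0256, 0, -15, 0], [-0.013, 0, -0.031, 0, -18, 0], [-0.0139, 0, -0.0364, 0, -21, 0], [-0.0145, 0, -0.0419, 0, -24, 0], [-0.0149, 0, -0.0474, 0, -27, 0], [-0.015, 0, -0.0529, 0, -30, 0], [-0.015, 0, -0.0529, 0, -30, 0]]}' > next.json && python3 -m pendant next.json >o; python3 k.py; python3 -c "
from plant import r;print(r.get_state()['joints'].round(1))"
```

```text
[-0.3 -1.4  1.6] [-118.4   -0.3  157. ] [179.6  73.3 -15.4] 0.0119 17.7833
[ 1.000e-01  5.940e+01  3.930e+01 -2.290e+01 -1.404e+02  6.740e+01]
```

```bash
echo '{"deltas": [[-0.0026, 0, -0.0049, 0, -3, 0], [-0.0048, 0, -0.0099, 0, -6, 0], [-0.0069, 0, -0.0151, 0, -9, 0], [-0.0086, 0, -0.0203, 0, -12, 0], [-0.0102, 0, -0.0256, 0, -15, 0], [-0.0102, 0, -0.0256, 0, -15, 0], [-0.0102, 0, -0.0256, 0, -15, 0]]}' > next.json && python3 -m pendant next.json >o; python3 k.py; python3 -c "
from h import *
from plant import r
print(r.get_state()['joints'].round(1))
for n in('top','scene'):
  c=r.capture(n);p=(world(c)-C0)@R*1000;x,y,z=np.moveaxis(p,-1,0)
  m=(x>-65)&(x<-15)&(abs(y)<25)&(z>95)&(z<142); q=p[m]; print(n,m.sum(),np.degrees(np.arctan(np.polyfit(q[:,2],q[:,0],1)[0])) if m.sum()>9 else '')"
```

```text
[ -3.3 -10.1  -7.4] [-96.5   0.  174.8] [176.7  87.9 -18.5] 0.0122 18.3667
[  -2.    67.6   51.9  -37.1 -157.9   54.3]
top 0 
scene 14 -26.462322098659374
```

The tool is at 88°. Releasing, then retreating straight back along the fingers.

```bash
echo '{"deltas": [[0, 0, 0, 0, 0, 0], [0, 0, 0, 0, 0, 0], [0, 0, 0, 0, 0, 0], [0, 0, 0, 0, 0, 0], [0, 0, 0, 0, 0, 0], [0, 0, 0, 0, 0, 0], [0, 0, -0.005, 0, 0, 0], [0, 0, -0.015, 0, 0, 0], [0, 0, -0.025, 0, 0, 0], [0, 0, -0.035, 0, 0, 0], [0, 0, -0.045, 0, 0, 0], [0, 0, -0.05, 0, 0, 0]]}' > next.json && python3 -m pendant next.json 0.05 ; python3 k.py; python3 -c "
from h import *
from plant import r
print(r.get_state()['joints'].round(1))
ims=[]
for n in('scene','wrist'):
  c=r.capture(n);np.savez(n+'9.npz',**c)
  f=c['frame']; ims.append(cv2.resize(f[150:270,160:320],(480,360),interpolation=cv2.INTER_CUBIC) if n=='scene' else cv2.resize(f,(320,240)))
o=np.zeros((360,800,3),np.uint8);o[:,:480]=ims[0];o[:240,480:]=ims[1];cv2.imwrite('pics/m9.png',o[:,:,::-1])"
```

```text
time_s: 19.47
tcp_pos: [0.6178, -0.0923, 0.1776]
eef_rot: [179.5, 87.9, -15.4]
contact_force: [-1.2, -1.1, -0.7]
gripper_width: 0.05
gripper_force: 0.0
[-0.9 -1.3 -0.7] [-45.4  -0.1 177.6] [179.5  87.9 -15.4] 0.05 19.4667
[  -6.5   72.4   70.5  -64.9 -170.7   25.1]
```

View pics/m9.png

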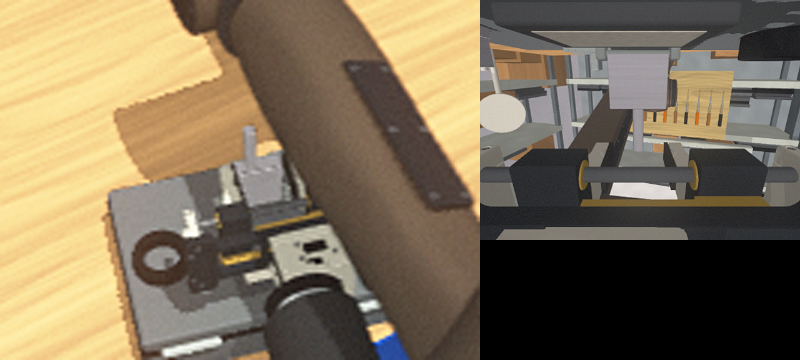

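The latch stands upright: the cover and bar are vertical in the wrist view at (637,90), and in the scene view at (250,165). The open fingers are clear of it on the far side. I'll measure the angle and check the bystanders before handing in.

```bash
python3 -c "
from h import *
for n in('scene','wrist'):
  c=np.load(n+'9.npz');p=(world(c)-C0)@R*1000;x,y,z=np.moveaxis(p,-1,0)
  m=(x>-75)&(x<-22)&(abs(y)<30)&(z>95)&(z<192)
  for z0 in range(100,192,10):
    k=m&(abs(z-z0)<5); print(n,z0,k.sum(),np.median(p[k],0).round(1) if k.any() else '')
a,b=np.load('scene0.npz'),np.load('scene9.npz')
pa,pb=world(a),world(b)
for nm,(u,v) in dict(tape=(206,237),drive=(236,237)).items(): print(nm,a['frame'][v,u],b['frame'][v,u])
"; python3 k.py
```

```text
scene 100 24 [-28.1   7.4  99.2]
scene 110 25 [-28.8   9.2 109.5]
scene 120 30 [-28.7   9.1 121.3]
scene 130 27 [-29.7   6.9 130.4]
scene 140 75 [-36.2   9.5 139.4]
scene 150 9 [-35.9   1.4 149.6]
scene 160 10 [-37.4  -1.3 159.2]
scene 170 12 [-36.   -0.8 171.3]
scene 180 9 [-36.9  -1.1 180.5]
scene 190 9 [-38.9   2.5 189.2]
wrist 100 1612 [-28.1  -0.8  99.9]
wrist 110 1497 [-28.6  -0.8 109.5]
wrist 120 1453 [-29.   -0.8 119.6]
wrist 130 1360 [-29.5  -0.8 129.8]
wrist 140 787 [-29.9  -0.7 137.8]
wrist 150 246 [-35.6  -1.4 150. ]
wrist 160 215 [-36.   -0.7 160. ]
wrist 170 203 [-36.5  -0.7 169.9]
wrist 180 204 [-37.   -0.6 179.8]
wrist 190 134 [-37.5  -1.  188.5]
tape [66 55 41] [82 61 48]
drive [81 78 74] [244 200  93]
[-0.9 -1.6  0.1] [-45.5  -1.4 177.7] [-178.7   87.9  -13.8] 0.0501 19.5667
```

The latch is at about 87°, against the 72° required. The wrist was still settling, so I'll hold for a few rows, check, then hand in.

```bash
echo '{"deltas": [[0, 0, 0, 0, 0, 0], [0, 0, 0, 0, 0, 0], [0, 0, 0, 0, 0, 0], [0, 0, 0, 0, 0, 0], [0, 0, 0, 0, 0, 0], [0, 0, 0, 0, 0, 0]]}' > next.json && python3 -m pendant next.json >o; python3 k.py; python3 -c "
from plant import r
s=r.get_state();print(s['joints'].round(1),s['qd'].round(1))
if abs(s['qd']).max()<3 and abs(s['contact_force']).max()<3: print(r.close_job())"
```

```text
[0.3 0.5 0.4] [-46.3   0.3 177.9] [179.9  88.  -15.1] 0.0501 20.0667
[  -6.4   72.3   70.2  -64.4 -170.6   25.6] [-0.2  0.   0.3 -0.3 -0.1 -0.3]
the job is handed in; nothing more can be done
None
```

The job is handed in: I pushed the tab in about 12 mm until it met its stop at roughly 6 N, and left the latch standing at about 87° with the gripper clear; I did not measure the bystanders afterwards, but no unexpected contact force showed up.

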